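# Uncouple the trailer tongue and hold it up

### The arm

A 7-joint arm with a two-finger parallel gripper is mounted at the origin on the work surface. World frame = base frame: x ahead of the robot, y to its left, z up, the work surface at z = 0. Lengths are in m, angles in rad, forces in N, time in s.
With the tool pointing down it reaches from about 0.425 to 0.925 m from the base axis. Payload 6.8 kg.
Tool frame: the origin (TCP) lies midway between the tips of the shut fingers; the grasp point (between the pads) lies 19 mm behind it; z points along the fingers, y is the direction in which the jaws open and shut (so a half turn about z gives the same grasp; the last joint's range is limited). The gripper opens to 85 mm and grips with 20 to 120 N. Pads are 22 mm wide; open, the fingers measure 114 mm over their backs; the gripper's body (76 mm by 85 mm) begins 54 mm behind the grasp point. The pads swing forward as they close: fully open they stand 13 mm farther back than shut.
Start: joints at [1.23, 0.477, 0.022, 1.555, -0.011, 1.109, -0.083], TCP at [0.156, -0.657, 0.231] pointing down, gripper open.
Joint ranges: [-2.96, 2.96], [-0.34, 2.1], [-1.41, 1.46], [0.24, 2.44], [-1.37, 4.51], [0.17, 1.92], [-2.96, 2.96]. Speed limits (rad/s): [2.39, 2.39, 3.14, 3.14, 3.14, 3.14, 3.14].

### API

Orientations are given as a unit quaternion [w, x, y, z].
In Python, from station import bot, vision gives the robot as it stands.
- The arm moves only by the tool move_arm, never from a script. Its argument "increments" is text: rows parted by semicolons, each of 7 numbers parted by spaces: the opening, from 0 (shut) to 1 (fully open), then the shift along the world's x, y, z in mm, then the turn, a rotation vector about the world's x, y, z in rad. In form: grip x y z rx ry rz; .... A call has exactly 8 rows; each row shifts and turns the commanded pose from where the row before left it; what a row does not reach is not made up. A row lasts 1/8 s, in which the tool goes at most 62.5 mm and 10.7 degrees, less where a joint would pass 70% of its speed; a pose out of reach is approached as far as the arm can. A call with a gripper value outside its range is refused whole. The fingers move at their own pace and stop on an object; "newtons" is the grip in N (left out, the last holds). Time passes only in rows, so rows that do not move let the fingers close, or fill a call up. It gives the time, the measured TCP pose, the force and the opening at its end, in the units of the state.
- bot.get_obs(): the state, without advancing time (a new reading comes with each control period).
- vision.read_camera(name): name is "side" or "top" or "wrist"; returns (picture, depth): 400x640x3 uint8, red, green, blue; 400x640 float32, m along the optical axis (not along the pixel's ray), 0 where there is no reading.
- vision.calibration(name): a dict with "fx", "fy", "cx", "cy" (pixels), "R" (3x3) and "t" (3): a world point X has camera coordinates R X + t; the wrist camera has in their place "hand_eye" (4x4, takes a point from camera to tool coordinates, whose origin is the TCP and whose axes are the flange's). Camera axes: x right, y down, z forward; pixel columns grow to the right and rows downward; lengths in m; the calibration is good to about 2 mm. A picture is of the moment at which its call begins: read the wrist's pose just before it. calibration takes no time and is no camera call.
- bot.hand_in(): hands the job in, once; it reports no verdict.
The state is a dict: "t": time; "q": joint angles; "joint_vel": joint speeds; "joint_torque": joint torques, N m; "eef_pos": TCP position; "tool_rot": TCP orientation; "contact_force": force on the tool from outside, world axes, zero at the start; "torque": the same for the moment, N m; "gripper_width": opening from 0.0 (shut) to 1.0 (fully open).
Only numpy, scipy, OpenCV 4.12 (cv2) and the standard library are available. Lean on these libraries where they do the work, as an engineer would, in place of code of your own. Each camera call takes 0.05 s, during which the arm holds its last target.

### The job

Take the trailer tongue off its ball on the workbench: first silence the hitch alarm by twisting its yellow spring-return knob clockwise all the way to the stop and letting it go so that it springs back. Then, with the tongue still seated, pull the red latch handle sideways against its spring until the latch is fully open and, keeping it pulled, lift the tongue up until its underside is well above the top of the ball. Finish while still holding the tongue up there, level, still and touching nothing but the gripper; leave the spray can, the hammer and the bolt tray alone.

Things in the scene. Friction and masses are not known exactly. Their poses are not given: they have to be found in the camera images.
- knob_grip (a point): Grip point of the hitch alarm's yellow knob, on its vertical axis, 79 mm above the bench. The knob is an upright bar, 50 mm long along this point's x, 14 mm thick along its y, from 22 mm below to 14 mm above the point, on a flat disc of 54 mm diameter on top of the alarm box. Axes turn with the knob; z up.
- alarm_knob (a joint): Angle of the alarm knob in rad: 0 at rest, growing as it is turned clockwise seen from above, hard stop at 1.0. A spring turns it back to 0 when it is let go (0.05 N m at rest, 0.17 N m at the stop).
- ball_mount: Fixed mount, mostly hidden under the tongue: dark plate 290 x 110 x 12 mm; steel ball, 50 mm diameter, at x = -60 mm, its top 97 mm above the bench; red saddle at x = 110 mm, floor 50 mm and cheeks 85 mm above the bench, 2.5 mm play each side of the tongue's tube. Origin on the bench below the closed latch handle; x runs from ball to saddle along the tongue, y to the left of that, z up.
- tongue: Loose trailer tongue, 0.6 to 0.9 kg: blue coupler head 72 x 66 mm over the ball, aluminium tube 50 x 50 mm to x = 166 mm. Seated, its axes are the mount's and its origin (level with its underside) is 50 mm above the bench. Hangs level from the latch handle. With the latch shut its head rises only 2 mm; with it open it lifts straight up and its underside passes the ball's top after 47 mm.
- tongue_mid (a point): Point in the middle of the tongue's height, 25 mm above its underside, straight below the closed latch handle; 75 mm above the bench when seated. Axes of the tongue.
- latch_grip (a point): Centre of the red latch handle, an upright block 30 mm (x) by 22 mm (y) by 52 mm tall on a flat steel plate on top of the tongue; seated, 136 mm above the bench, the plate's top at 110 mm. Axes of the tongue; the handle slides with the latch along y. The tongue is meant to be lifted by it.
- latch (a joint): Travel of the latch in m: 0 shut, growing as the handle is pulled towards the tongue's +y (left, looking from ball to tube end), stop at 0.016; fully open is 0.014 or more. A spring shuts it: 3 N at rest, 7 N at the stop. Once off the ball, the spring may draw the latch shut in the gripper, shifting the tongue sideways under the handle: that is harmless.
- spray_can: White and blue spray can, 56 mm diameter, 160 mm tall, standing; bystander. Origin at its base.
- hammer: Hammer lying on the bench, handle along its x axis; bystander. Origin on the bench under it.
- bolt_tray: Orange open plastic tray of bolts, 120 x 160 x 35 mm; bystander. Origin at the centre of its base.
- hitch_alarm: The fixed black alarm box, 110 x 130 x 50 mm, that carries the yellow knob. Origin at the centre of its base; x along the resting knob's bar.
Things that resemble listed ones, but are neither listed nor needed, are in the scene too. There is more than one size of the hitch_alarm; the one meant has the size given above.

How it is judged:
By the outcome, as a careful person would: the job done as asked, in the order asked, and still so for the second after the job is handed in, while the arm keeps its last pose, push and grip.
It also fails if it takes over 51 s, if anything falls off the work surface, if the arm or the gripper's body presses on something with over 40 N, if the wrist force passes 120 N, or if a joint passes its speed limit or range.

## Working session

There is one attempt and no reset: what is moved stays moved. The work goes in short steps, Python scripts to look and compute and a tool call to move; the robot and the scene stay as the last step left them, time stands still between calls to the robot, and variables do not carry over. Pictures are saved under pics/ and viewed, and the job is handed in when it is done.

Besides the shell and the picture viewer there is one more tool, called after ">>>" by a JSON object that holds its "name" and its "arguments". move_arm: Moves the arm, as the interface text tells. Its arguments: {"type":"object","properties":{"increments":{"type":"string"},"newtons":{"type":"number"}},"required":["increments"]}

```bash
ls; mkdir -p pics; python3 - <<'E'
from station import bot, vision
import cv2,numpy as np
print(bot.get_obs())
for n in ["side","top","wrist"]:
    p,d=vision.read_camera(n); cv2.imwrite(f"pics/{n}0.png",p[:,:,::-1]); np.savez(f"{n}0.npz",p=p,d=d)
    print(n,vision.calibration(n))
E
```

```text
pics
{'t': 0.0, 'q': array([ 1.22987945,  0.47783634,  0.02235231,  1.55644508, -0.0115054 ,
        1.10933074, -0.08310727]), 'joint_vel': array([-1.25616053e-03,  9.27751471e-05, -5.29271840e-04, -1.16089737e-03,
       -3.82543841e-04,  4.23128039e-04,  2.35720109e-05]), 'joint_torque': array([-2.17717575e-04, -5.96451688e+01,  1.60784606e+00, -2.81190258e+01,
        1.24972727e-02,  9.35250049e-03, -1.61333986e-07]), 'eef_pos': array([ 0.1555754 , -0.65620868,  0.23030437]), 'tool_rot': array([-9.28177708e-04,  9.93231694e-01,  1.16146061e-01, -1.80560695e-04]), 'contact_force': array([ 0.31305714, -0.07217071, -0.94482775]), 'torque': array([0.03344   , 0.04716596, 0.01314442]), 'gripper_width': 1.0057962968484713}
side {'fx': 363.1514790830626, 'fy': 363.1514790830626, 'cx': 322.692431443514, 'cy': 197.3411717564997, 'R': array([[-0.8757362 , -0.4827177 ,  0.00835076],
       [-0.33336152,  0.5920849 , -0.73369311],
       [ 0.34922229, -0.64530543, -0.67942968]]), 't': array([0.44179252, 0.24049759, 1.07424341])}
top {'fx': 377.1571560989805, 'fy': 377.1571560989805, 'cx': 317.3289791168606, 'cy': 203.30940497710608, 'R': array([[ 0.00757819, -0.99995771,  0.00521039],
       [-0.9787117 , -0.00848568, -0.20506437],
       [ 0.20509992, -0.00354546, -0.97873462]]), 't': array([0.00428262, 0.51173348, 1.1199479 ])}
wrist {'fx': 323.73249679581477, 'fy': 323.73249679581477, 'cx': 323.3105357937942, 'cy': 198.1989192051553, 'hand_eye': array([[ 6.24389929e-04, -9.54915314e-01, -2.96877675e-01,
         7.56784851e-02],
       [ 9.99999803e-01,  5.77797671e-04,  2.44686509e-04,
        -9.21862464e-05],
       [-6.21196650e-05, -2.96877769e-01,  9.54915486e-01,
        -1.43328672e-01],
       [ 0.00000000e+00,  0.00000000e+00,  0.00000000e+00,
         1.00000000e+00]])}
```

View pics/side0.png

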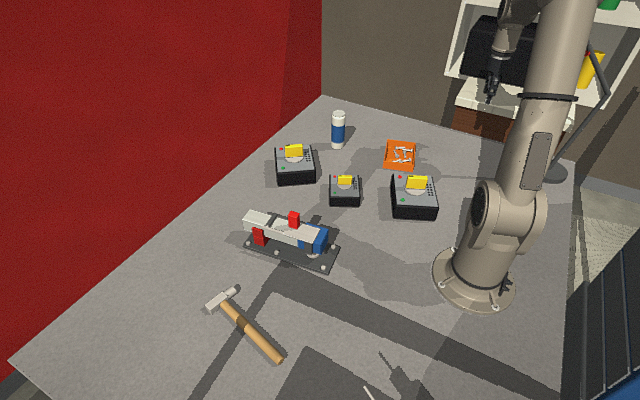

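View pics/top0.png

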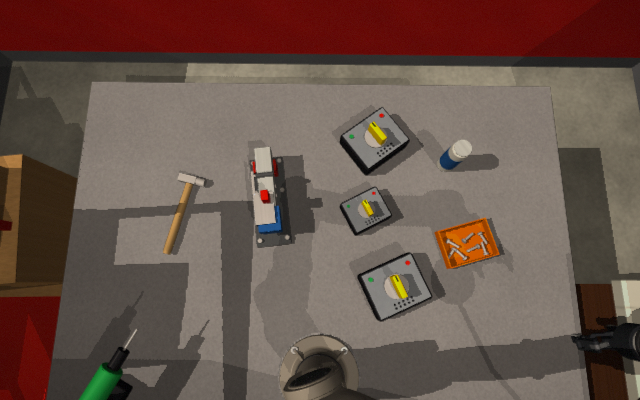

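View pics/wrist0.png

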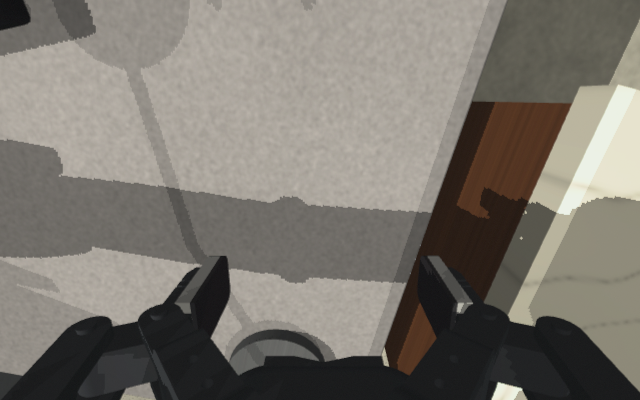

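The top view shows three alarms with yellow knobs at about (377,132), (367,208) and (400,287). The tongue's red latch is at (265,196), the hammer at (185,205), the can at (455,155) and the tray at (467,243). Next I'll measure the sizes.

```bash
cat > h.py <<'E'
import numpy as np,cv2
from station import bot,vision
def cloud(n,d):
    c=vision.calibration(n); v,u=np.mgrid[0:400,0:640]
    P=np.stack([(u-c['cx'])/c['fx']*d,(v-c['cy'])/c['fy']*d,d],-1)
    return (P-c['t'])@c['R']
def wcloud(d,pos,quat):
    from scipy.spatial.transform import Rotation as Ro
    c=vision.calibration('wrist'); v,u=np.mgrid[0:400,0:640]
    P=np.stack([(u-c['cx'])/c['fx']*d,(v-c['cy'])/c['fy']*d,d],-1)
    H=c['hand_eye']; P=P@H[:3,:3].T+H[:3,3]
    return P@Ro.from_quat(np.r_[quat[1:],quat[0]]).as_matrix().T+pos
E
python3 - <<'E'
from h import *
z=np.load('top0.npz');p,d=z['p'],z['d'];X=cloud('top',d)
hsv=cv2.cvtColor(p,cv2.COLOR_RGB2HSV).astype(int)
print('bench z',np.median(X[230:250,340:350,2]))
for n,(u,v) in dict(A=(377,132),B=(367,208),C=(400,287)).items():
    s=np.zeros(d.shape,bool); s[max(v-45,0):v+45,u-45:u+45]=1
    m=s&(X[...,2]>0.025)&(d>0)
    num,l=cv2.connectedComponents(m.astype(np.uint8)); m=l==l[v,u]
    zz=X[m][:,2]; h,e=np.histogram(zz,np.arange(.02,.14,.004)); top=e[h.argmax()]+.002
    t=m&(abs(X[...,2]-top)<.008)
    r=cv2.minAreaRect((X[t][:,:2]*1000).astype(np.float32))
    y=m&(hsv[...,0]>20)&(hsv[...,0]<35)&(hsv[...,1]>150)
    yz=X[y][:,2]; yt=y&(X[...,2]>yz.max()-.012)
    ry=cv2.minAreaRect((X[yt][:,:2]*1000).astype(np.float32))
    print(n,'top',top,np.median(X[t][:,2]),'rect',r,'knob top',np.percentile(yz,[50,90]),ry)
m=np.zeros(d.shape,bool);m[140:250,240:300]=1
red=m&((hsv[...,0]<6)|(hsv[...,0]>174))&(hsv[...,1]>170)
h=red&(X[...,2]>.13)
print('handle',h.sum(),np.median(X[h],0),X[h].min(0),X[h].max(0),cv2.minAreaRect((X[h][:,:2]*1000).astype(np.float32)))
t=m&(X[...,2]>.092)&(X[...,2]<.12)
print('tongue top',np.median(X[t],0),cv2.minAreaRect((X[t][:,:2]*1000).astype(np.float32)))
b=m&(hsv[...,0]>100)&(hsv[...,0]<125)&(hsv[...,1]>120)
print('blue',np.median(X[b],0),cv2.minAreaRect((X[b][:,:2]*1000).astype(np.float32)))
pl=m&(X[...,2]>.007)&(X[...,2]<.02)
print('plate',cv2.minAreaRect((X[pl][:,:2]*1000).astype(np.float32)))
for n,(u0,u1,v0,v1) in dict(top=(230,500,90,330)).items():
    cv2.imwrite('pics/topz.png',cv2.resize(p[140:260,235:405,::-1],None,fx=4.5,fy=4.5,interpolation=cv2.INTER_CUBIC))
E
```

```text
bench z 0.0008912189045617688
A top 0.07 0.07001547319588969 rect ((723.168212890625, -173.11947631835938), (148.2132110595703, 174.77850341796875), 36.78470230102539) knob top [0.12260424 0.12776376] ((723.6793212890625, -174.04449462890625), (66.28263854980469, 18.459548950195312), 39.62702941894531)
B top 0.054000000000000006 0.05218419906971781 rect ((493.3006591796875, -142.5794677734375), (109.16889953613281, 129.301025390625), 27.638442993164062) knob top [0.09224032 0.09539374] ((493.388671875, -143.43594360351562), (47.988677978515625, 14.183414459228516), 26.511022567749023)
C top 0.07 0.06982937513255433 rect ((262.3616943359375, -223.0023651123047), (147.91854858398438, 174.93798828125), 24.387235641479492) knob top [0.12423921 0.12816911] ((262.396240234375, -222.5341033935547), (65.17596435546875, 18.726877212524414), 25.228389739990234)
handle 96 [0.50891799 0.15867243 0.1615757 ] [0.27110587 0.01259557 0.13492968] [0.52637449 0.17135149 1.20104778] ((395.0444641113281, 95.41814422607422), (297.05059814453125, 25.344661712646484), 28.876293182373047)
tongue top [0.52644978 0.16699173 0.10403737] ((547.0654907226562, 167.8781280517578), (263.5125427246094, 73.35928344726562), 7.380796909332275)
blue [0.43205847 0.13402596 0.10234293] ((452.2170715332031, 158.34628295898438), (73.03411865234375, 79.00947570800781), 7.614073753356934)
plate ((554.0861206054688, 170.97689819335938), (348.157958984375, 177.3771514892578), 3.997514247894287)
```

View pics/topz.png

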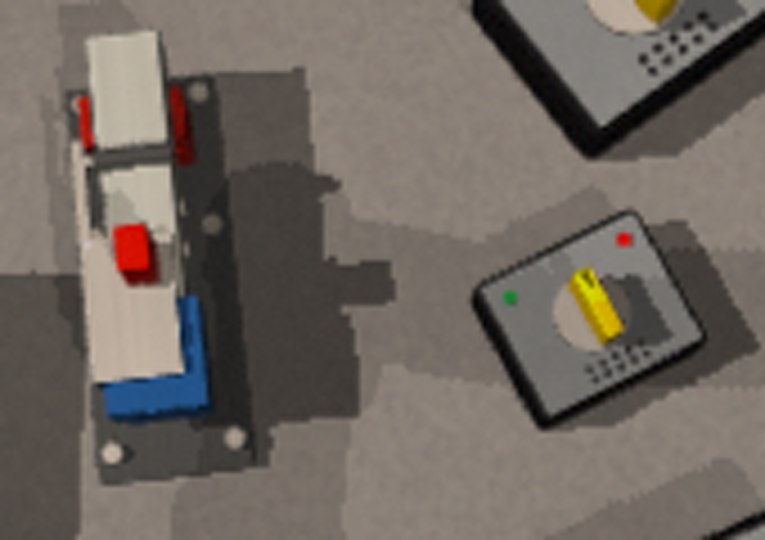

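B is the one meant: its box measures 109×129 mm, with its top at 52 mm and the knob at 95 mm. Its knob is at (0.493, -0.143) with the bar at about 27°. I'll move to hover above it.

>>> {"name": "move_arm", "arguments": {"increments": "1 14 21 -1 0 0 0.02; 1 28 43 -3 0 0 0.02; 1 28 43 -3 0 0 0.02; 1 28 43 -3 0 0 0.02; 1 28 43 -3 0 0 0.02; 1 28 43 -3 0 0 0.02; 1 28 43 -3 0 0 0.02; 1 28 43 -3 0 0 0.02", "newtons": 60}}

```text
t: 1.15
eef_pos: [0.3664, -0.3333, 0.2092]
tool_rot: [0.0, 0.981, 0.195, 0.0]
contact_force: [1.2, -0.1, -0.3]
gripper_width: 0.999
```

>>> {"name": "move_arm", "arguments": {"increments": "1 28 43 -3 0 0 0.02; 1 28 43 -3 0 0 0.02; 1 28 43 -3 0 0 0.02; 1 28 43 0 0 0 0.02; 1 15 20 0 0 0 0; 1 0 0 0 0 0 0; 1 0 0 0 0 0 0; 1 0 0 0 0 0 0"}}

```text
t: 2.15
eef_pos: [0.4919, -0.1442, 0.2002]
tool_rot: [0.0, 0.972, 0.233, -0.0]
contact_force: [-0.0, -0.1, 0.8]
gripper_width: 0.996
```

```bash
cat > w.py <<'E'
from h import *
import sys
o=bot.get_obs(); p,d=vision.read_camera('wrist')
tag=sys.argv[1]; cv2.imwrite(f'pics/w{tag}.png',p[:,:,::-1]); X=wcloud(d,o['eef_pos'],o['tool_rot']); np.savez(f'w{tag}.npz',p=p,d=d,X=X)
hsv=cv2.cvtColor(p,cv2.COLOR_RGB2HSV).astype(int)
print(o['t'],o['eef_pos'],o['tool_rot'],o['q'].round(3),o['contact_force'].round(2),o['torque'].round(3),o['gripper_width'])
from scipy.spatial.transform import Rotation as Ro
q=o['tool_rot'];R=Ro.from_quat(np.r_[q[1:],q[0]]).as_matrix();print('jaw yaw',np.degrees(np.arctan2(R[1,1],R[0,1])),'z',R[:,2])
E
cat > k.py <<'E'
exec(open('w.py').read())
y=(hsv[...,0]>20)&(hsv[...,0]<35)&(hsv[...,1]>150)&(d>0)&(X[...,2]>.05)&(X[...,2]<.11)
t=y&(X[...,2]>np.percentile(X[y][:,2],90)-.004)
print('knob',t.sum(),np.median(X[t],0),cv2.minAreaRect((X[t][:,:2]*1000).astype(np.float32)))
E
python3 k.py 1
```

```text
2.15 [ 0.49191299 -0.1441842   0.20018929] [ 1.70832410e-04  9.72458891e-01  2.33074155e-01 -3.37413646e-04] [ 0.443  0.267 -0.329  1.954  0.107  0.938 -1.038] [-0.02 -0.09  0.82] [-0.021  0.036 -0.045] 0.9955426128590172
jaw yaw -63.04373841337409 z [-5.76608561e-04 -4.89539793e-04 -9.99999714e-01]
knob 921 [ 0.49508994 -0.14165488  0.09360096] ((494.51031494140625, -141.86708068847656), (49.34824752807617, 13.440777778625488), 28.464515686035156)
```

View pics/w1.png

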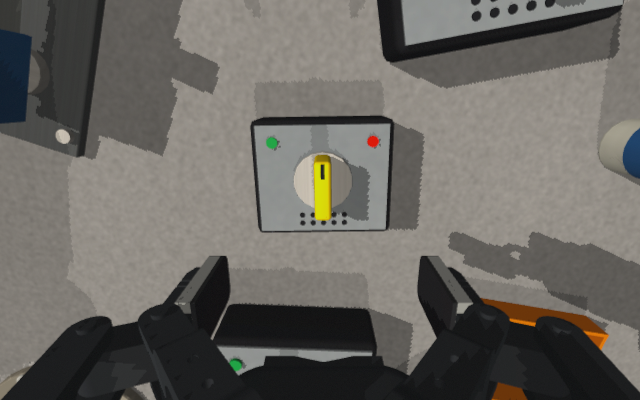

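The wrist view shows the knob at (322,187), upright between the jaws. That puts it at about (0.494, -0.1423) with the bar at 28°, and its height agrees with what was given. Next I'll descend and grip.

>>> {"name": "move_arm", "arguments": {"increments": "1 2 2 -10 0 0 0.015; 1 0 0 -25 0 0 0; 1 0 0 -30 0 0 0; 1 0 0 -30 0 0 0; 1 0 0 -25 0 0 0; 1 0 0 -16 0 0 0; 1 0 0 0 0 0 0; 1 0 0 0 0 0 0"}}

```text
t: 3.2
eef_pos: [0.4954, -0.1409, 0.065]
tool_rot: [0.0, 0.97, 0.241, 0.001]
contact_force: [-0.4, 0.4, -0.0]
gripper_width: 1.0
```

>>> {"name": "move_arm", "arguments": {"increments": "0 0 0 0 0 0 0; 0 0 0 0 0 0 0; 0 0 0 0 0 0 0; 0 0 0 0 0 0 0; 0 0 0 0 0 0 0; 0 0 0 0 0 0 0; 0 0 0 0 0 0 0; 0 0 0 0 0 0 0", "newtons": 50}}

```text
t: 4.2
eef_pos: [0.4952, -0.1415, 0.0647]
tool_rot: [0.0, 0.97, 0.241, 0.0]
contact_force: [0.2, -4.3, 5.1]
gripper_width: 0.153
```

```bash
python3 k.py 2
```

```text
4.2 [ 0.49519515 -0.14151928  0.06466275] [4.97128798e-04 9.70488008e-01 2.41148576e-01 3.79761352e-04] [ 0.392  0.465 -0.289  2.053  0.214  0.65  -1.123] [ 0.24 -4.33  5.11] [-0.772 -0.067 -0.096] 0.152555877307454
jaw yaw -62.09133051293234 z [ 9.76871480e-04 -7.81757255e-04 -9.99999217e-01]
knob 3264 [ 0.49633529 -0.14097918  0.09357591] ((494.9180908203125, -141.89634704589844), (49.570228576660156, 13.770895004272461), 27.802322387695312)
```

View pics/w2.png

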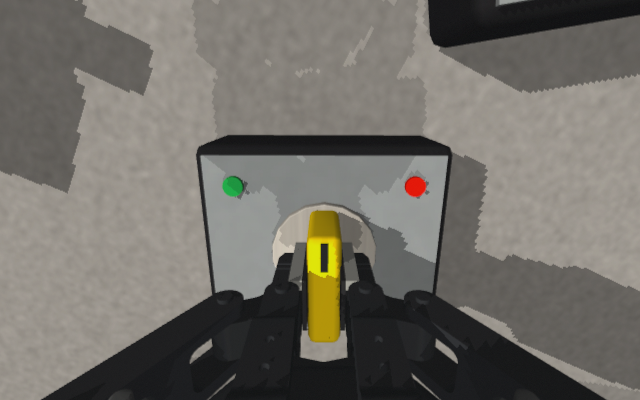

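The knob is gripped (opening 13 mm) and centred in the wrist view around (323,280). Now I'll twist it clockwise.

>>> {"name": "move_arm", "arguments": {"increments": "0 0 -0.5 0 0 0 -0.12; 0 0 0 0 0 0 -0.13; 0 0 0 0 0 0 -0.13; 0 0 0 0 0 0 -0.13; 0 0 0 0 0 0 -0.13; 0 0 0 0 0 0 -0.13; 0 0 0 0 0 0 -0.13; 0 0 0 0 0 0 -0.07"}}

```text
t: 5.25
eef_pos: [0.4953, -0.1423, 0.0647]
tool_rot: [0.001, 0.971, -0.24, 0.001]
contact_force: [-0.4, -4.8, 4.8]
gripper_width: 0.156
```

```bash
python3 k.py 3
```

```text
5.25 [ 0.49532024 -0.14232931  0.06467236] [ 5.30193152e-04  9.70729395e-01 -2.40173677e-01  8.74419259e-04] [ 0.194  0.449 -0.045  2.067  0.035  0.625 -1.93 ] [-0.4  -4.79  4.78] [-1.065 -0.171  0.191] 0.15636281612425068
jaw yaw -117.79363121237503 z [ 0.00144297 -0.00144937 -0.99999791]
knob 3281 [ 0.49646982 -0.142792    0.09349644] ((495.02783203125, -142.4307861328125), (13.822787284851074, 49.82764434814453), 62.36286926269531)
```

Turned about 0.97 rad so far. I'll push on to the stop and watch the torque.

>>> {"name": "move_arm", "arguments": {"increments": "0 0 0 0 0 0 -0.03; 0 0 0 0 0 0 -0.03; 0 0 0 0 0 0 -0.03; 0 0 0 0 0 0 0; 0 0 0 0 0 0 0; 0 0 0 0 0 0 0; 0 0 0 0 0 0 0; 0 0 0 0 0 0 0"}}

```text
t: 6.3
eef_pos: [0.4953, -0.1424, 0.0647]
tool_rot: [0.001, 0.96, -0.28, 0.001]
contact_force: [0.4, -6.7, 6.4]
gripper_width: 0.154
```

```bash
python3 k.py 4
```

```text
6.3 [ 0.49531133 -0.14237494  0.06473604] [ 0.00103937  0.96011121 -0.27961484  0.00096669] [ 0.176  0.449 -0.023  2.068  0.021  0.623 -1.999] [ 0.41 -6.71  6.41] [-1.343 -0.1    1.755] 0.1537294668909706
jaw yaw -122.47457171894646 z [ 0.00127502 -0.00253642 -0.99999597]
knob 3227 [ 0.49670768 -0.14314032  0.09356463] ((494.6793212890625, -142.33364868164062), (14.106103897094727, 50.074378967285156), 60.860206604003906)
```

View pics/w4.png

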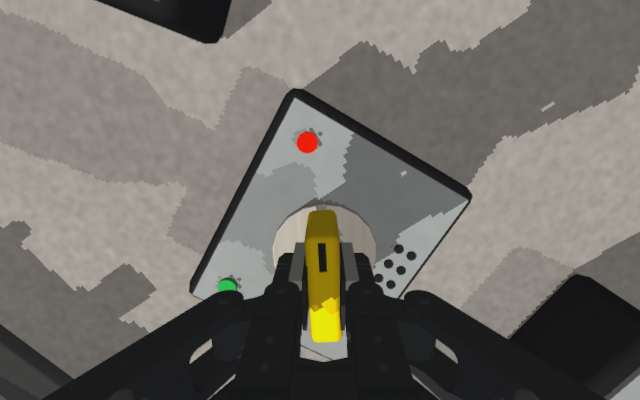

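The moment about z jumped from 0.19 to 1.76 N m, so the knob is against its hard stop; the bar has turned about 57°. Letting go.

>>> {"name": "move_arm", "arguments": {"increments": "1 0 0 0 0 0 0; 1 0 0 0 0 0 0; 1 0 0 0 0 0 0; 1 0 0 0 0 0 0; 1 0 0 0 0 0 0; 1 0 0 10 0 0 0; 1 0 0 20 0 0 0; 1 0 0 25 0 0 0"}}

```text
t: 7.35
eef_pos: [0.4944, -0.1412, 0.1202]
tool_rot: [0.0, 0.959, -0.282, -0.0]
contact_force: [-0.1, 0.4, -0.1]
gripper_width: 1.002
```

>>> {"name": "move_arm", "arguments": {"increments": "1 0 0 30 0 0 0; 1 0 0 30 0 0 0; 1 0 0 25 0 0 0; 1 0 0 15 0 0 0; 1 0 0 0 0 0 0; 1 0 0 0 0 0 0; 1 0 0 0 0 0 0; 1 0 0 0 0 0 0"}}

```text
t: 8.35
eef_pos: [0.4944, -0.1412, 0.2186]
tool_rot: [0.0, 0.959, -0.282, -0.001]
contact_force: [0.6, -0.6, -0.2]
gripper_width: 1.0
```

```bash
python3 k.py 5; cat > tg.py <<'E'
from h import *
p,d=vision.read_camera('top');X=cloud('top',d);np.savez('top1.npz',p=p,d=d);cv2.imwrite('pics/top1.png',cv2.resize(p[130:270,230:420,::-1],None,fx=4,fy=4))
hsv=cv2.cvtColor(p,cv2.COLOR_RGB2HSV).astype(int)
m=np.zeros(d.shape,bool);m[140:250,240:300]=1
red=m&((hsv[...,0]<6)|(hsv[...,0]>174))&(hsv[...,1]>150)
h=red&(X[...,2]>.155)&(X[...,2]<.175)
print('handle',h.sum(),np.median(X[h],0),X[h].min(0),X[h].max(0),cv2.minAreaRect((X[h][:,:2]*1000).astype(np.float32)))
for lo,hi in((.094,.105),(.106,.116)):
    t=m&(X[...,2]>lo)&(X[...,2]<hi)
    print('tongue',lo,t.sum(),cv2.minAreaRect((X[t][:,:2]*1000).astype(np.float32)))
E
python3 tg.py
```

```text
8.35 [ 0.49439497 -0.1412046   0.21860816] [ 8.30990068e-05  9.59363919e-01 -2.82170950e-01 -6.47403142e-04] [ 0.174  0.229 -0.02   1.948  0.005  0.966 -1.991] [ 0.63 -0.6  -0.19] [0.017 0.006 0.04 ] 1.0003850549918454
jaw yaw -122.77962239743277 z [-1.28908668e-03  2.05912341e-04 -9.99999148e-01]
knob 832 [ 0.49387506 -0.1431352   0.09357506] ((397.3868103027344, -184.00054931640625), (260.46563720703125, 16.34400177001953), 23.154767990112305)
handle 83 [0.51122702 0.15965058 0.16200248] [0.49755046 0.148096   0.15542094] [0.52668569 0.17195356 0.16691113] ((512.9118041992188, 159.6870574951172), (31.030004501342773, 21.5408935546875), 12.671080589294434)
tongue 0.094 883 ((546.737060546875, 165.12277221679688), (262.0519714355469, 67.57219696044922), 7.468237400054932)
tongue 0.106 699 ((537.9688110351562, 170.84490966796875), (246.02554321289062, 71.96200561523438), 9.533343315124512)
```

View pics/w5.png

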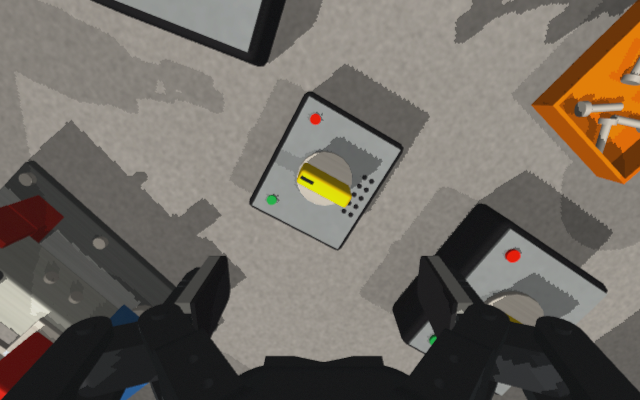

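The knob bar at (325,188) is parallel to the box edges again, so it sprang back. Now I'll go over the latch handle at about (0.512, 0.160), turning the jaws to the tongue's y.

>>> {"name": "move_arm", "arguments": {"increments": "1 1 15 10 0 0 0.06; 1 2 32 10 0 0 0.08; 1 2 36 10 0 0 0.08; 1 2 36 6 0 0 0.08; 1 2 36 0 0 0 0.08; 1 2 36 0 0 0 0.08; 1 2 36 0 0 0 0.08; 1 2 36 0 0 0 0.08"}}

```text
t: 9.45
eef_pos: [0.509, 0.1257, 0.2564]
tool_rot: [-0.0, 1.0, 0.028, 0.001]
contact_force: [0.9, -0.5, 0.4]
gripper_width: 1.001
```

>>> {"name": "move_arm", "arguments": {"increments": "1 2 26 0 0 0 0.08; 1 0 12 0 0 0 0; 1 0 0 0 0 0 0; 1 0 0 0 0 0 0; 1 0 0 0 0 0 0; 1 0 0 0 0 0 0; 1 0 0 0 0 0 0; 1 0 0 0 0 0 0"}}

```text
t: 10.45
eef_pos: [0.5117, 0.1596, 0.2553]
tool_rot: [0.0, 0.998, 0.064, 0.0]
contact_force: [0.5, 0.7, -0.5]
gripper_width: 0.998
```

```bash
cat > l.py <<'E'
exec(open('w.py').read())
red=((hsv[...,0]<6)|(hsv[...,0]>174))&(hsv[...,1]>150)&(d>0)
h=red&(X[...,2]>.154)&(X[...,2]<.175)
print('handle',h.sum(),np.median(X[h],0),cv2.minAreaRect((X[h][:,:2]*1000).astype(np.float32)))
near=np.hypot(X[...,0]-.52,X[...,1]-.165)<.2
for lo,hi in((.090,.104),(.105,.116),(.006,.018)):
    t=near&(d>0)&(X[...,2]>lo)&(X[...,2]<hi)
    t=cv2.morphologyEx(t.astype(np.uint8),cv2.MORPH_OPEN,np.ones((5,5)))>0
    print('tongue',lo,t.sum(),np.median(X[t],0),cv2.minAreaRect((X[t][:,:2]*1000).astype(np.float32)))
E
python3 l.py 6
```

```text
10.45 [0.51174641 0.15959012 0.25532505] [6.78164393e-06 9.97966031e-01 6.37479474e-02 2.71389957e-05] [-0.165  0.243 -0.299  1.844  0.081  1.066 -1.939] [ 0.48  0.73 -0.46] [ 0.091 -0.03  -0.002] 0.997755751416619
jaw yaw -82.69006661858238 z [ 5.50322233e-05 -1.00755900e-05 -9.99999998e-01]
handle 1045 [0.51445158 0.16130339 0.16232983] ((513.330810546875, 161.2512969970703), (29.1849308013916, 21.102222442626953), 7.211221218109131)
tongue 0.09 8276 [0.60945452 0.17235774 0.10072386] ((575.4274291992188, 167.78750610351562), (177.5374755859375, 54.962196350097656), 10.014636039733887)
tongue 0.105 6555 [0.50250968 0.17699435 0.11068311] ((518.8314208984375, 169.1375732421875), (163.20584106445312, 65.73921966552734), 7.173369407653809)
tongue 0.006 4269 [0.57271781 0.12662863 0.01285629] ((528.0247802734375, 162.83602905273438), (288.7831726074219, 110.1757583618164), 7.429595470428467)
```

View pics/w6.png

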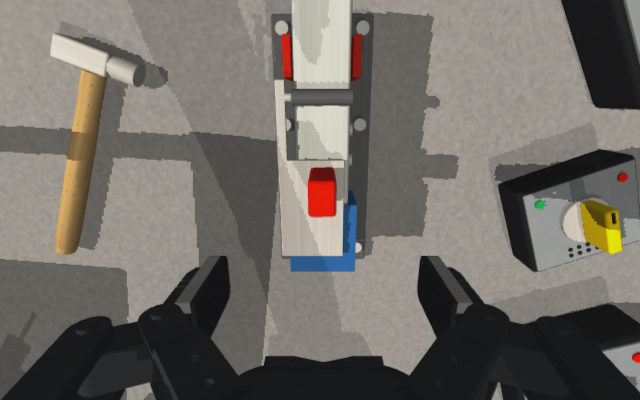

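The handle, at (322,192) in the wrist view, is at (0.5133, 0.1612) with its top at 0.162. The tongue's yaw is 7.3° and the jaws already match it. Descend and grip.

>>> {"name": "move_arm", "arguments": {"increments": "1 1.6 1.6 -10 0 0 0; 1 0 0 -25 0 0 0; 1 0 0 -30 0 0 0; 1 0 0 -30 0 0 0; 1 0 0 -25 0 0 0; 1 0 0 -16 0 0 0; 1 0 0 0 0 0 0; 1 0 0 0 0 0 0", "newtons": 60}}

```text
t: 11.5
eef_pos: [0.5139, 0.1616, 0.12]
tool_rot: [-0.0, 0.998, 0.064, 0.001]
contact_force: [-0.1, -0.3, 0.4]
gripper_width: 0.995
```

>>> {"name": "move_arm", "arguments": {"increments": "0 0 0 0 0 0 0; 0 0 0 0 0 0 0; 0 0 0 0 0 0 0; 0 0 0 0 0 0 0; 0 0 0 0 0 0 0; 0 0 0 0 0 0 0; 0 0 0 0 0 0 0; 0 0 0 0 0 0 0", "newtons": 60}}

```text
t: 12.5
eef_pos: [0.5135, 0.1612, 0.1196]
tool_rot: [0.0, 0.998, 0.064, 0.0]
contact_force: [-1.2, -0.7, 6.3]
gripper_width: 0.248
```

```bash
python3 l.py 7
```

```text
12.5 [0.51346092 0.16120516 0.11963417] [8.18331745e-05 9.97962344e-01 6.38053975e-02 1.56970571e-04] [-0.194  0.408 -0.279  1.969  0.156  0.785 -2.005] [-1.19 -0.67  6.32] [-0.304  0.331  0.079] 0.24790102404009415
jaw yaw -82.6834713366025 z [ 3.23744234e-04 -1.43301714e-04 -9.99999937e-01]
handle 4407 [0.51709186 0.16159758 0.16221179] ((513.7698974609375, 161.31443786621094), (29.47003936767578, 22.244516372680664), 8.333772659301758)
tongue 0.09 18365 [0.58053642 0.17003021 0.10063723] ((568.4972534179688, 168.2685089111328), (123.89354705810547, 50.20144271850586), 7.448972225189209)
tongue 0.105 11641 [0.55033379 0.18401537 0.11081804] ((519.7084350585938, 172.36390686035156), (158.9421844482422, 66.61065673828125), 4.699254035949707)
tongue 0.006 6065 [0.55107337 0.12404001 0.0128208 ] ((548.447509765625, 165.53176879882812), (207.79173278808594, 110.3861312866211), 7.467965602874756)
```

View pics/w7.png

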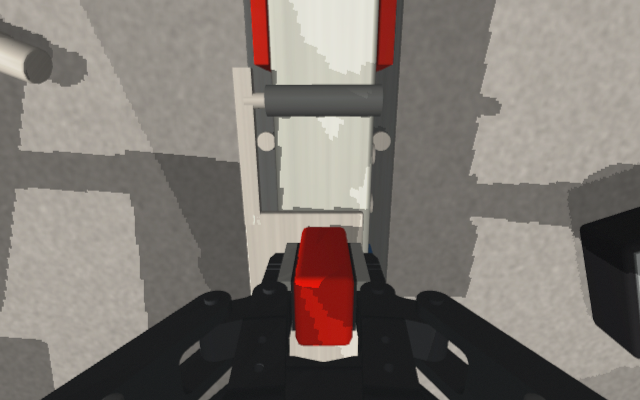

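Gripped: opening 21 mm, red handle centred at (323,285). Now I'll pull along the tongue's +y, which is (-0.127, 0.992) in the world.

>>> {"name": "move_arm", "arguments": {"increments": "0 -0.2 1.7 0 0 0 0; 0 -0.3 2.2 0 0 0 0; 0 -0.3 2.2 0 0 0 0; 0 -0.3 2.2 0 0 0 0; 0 -0.3 2.2 0 0 0 0; 0 -0.3 2.2 0 0 0 0; 0 -0.2 1.5 0 0 0 0; 0 0 0 0 0 0 0", "newtons": 80}}

```text
t: 13.55
eef_pos: [0.5118, 0.1734, 0.1196]
tool_rot: [0.001, 0.998, 0.063, -0.0]
contact_force: [-1.5, -6.2, 7.6]
gripper_width: 0.25
```

```bash
python3 l.py 8
```

```text
13.55 [0.51177662 0.17335409 0.1195794 ] [ 1.39885544e-03  9.98003487e-01  6.31432927e-02 -8.61998342e-05] [-0.218  0.412 -0.28   1.963  0.16   0.789 -2.033] [-1.49 -6.17  7.64] [-1.567  0.069 -0.037] 0.24972927271215445
jaw yaw -82.75945988461092 z [ 4.60120656e-06 -2.80301109e-03 -9.99996072e-01]
handle 4384 [0.51535222 0.17384471 0.16215596] ((512.0645751953125, 173.53900146484375), (29.569486618041992, 22.128572463989258), 7.051675319671631)
tongue 0.09 19664 [0.57617417 0.16880818 0.10065569] ((558.00830078125, 165.82073974609375), (148.26951599121094, 55.54015350341797), 10.619563102722168)
tongue 0.105 12075 [0.55449267 0.19189769 0.11065504] ((518.0018310546875, 182.8156280517578), (156.02503967285156, 79.3162841796875), 1.2365174293518066)
tongue 0.006 6234 [0.54925352 0.20563106 0.01276696] ((552.037841796875, 165.830322265625), (200.7089385986328, 110.48416137695312), 7.493567943572998)
```

View pics/w8.png

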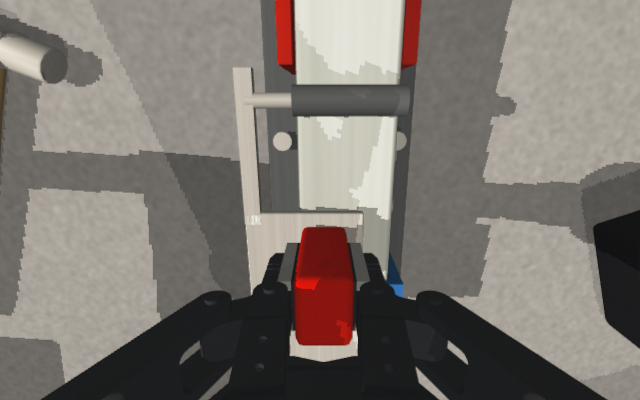

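The handle has moved about 12.3 mm and the pull is 6 N, with some lag in the arm. I'll continue towards the stop.

>>> {"name": "move_arm", "arguments": {"increments": "0 -0.1 1 0 0 0 0; 0 -0.1 1 0 0 0 0; 0 -0.1 1 0 0 0 0; 0 0 0 0 0 0 0; 0 0 0 0 0 0 0; 0 0 0 0 0 0 0; 0 0 0 0 0 0 0; 0 0 0 0 0 0 0"}}

```text
t: 14.6
eef_pos: [0.5115, 0.1758, 0.1196]
tool_rot: [0.002, 0.998, 0.063, -0.0]
contact_force: [-1.5, -5.7, 7.8]
gripper_width: 0.252
```

```bash
python3 l.py 9|cut -c1-400; python3 - <<'E'
import numpy as np
# tongue tube lateral position in tongue frame: tube top pixels z~.1, x' range
a=np.radians(7.4);ex=np.array([np.cos(a),np.sin(a)]);ey=np.array([-np.sin(a),np.cos(a)])
for n in ('7','8','9'):
    X=np.load(f'w{n}.npz')['X'].reshape(-1,3)
    s=(X[:,:2]-[.5133,.1612])@ex; l=(X[:,:2]-[.5133,.1612])@ey
    t=(abs(X[:,2]-.1005)<.004)&(s>.04)&(s<.10)&(abs(l)<.06)
    print(n,np.percentile(l[t],[2,50,98])*1000)
    for lo,hi in((.04,.055),(.085,.1)):
        t2=t&(s>lo)&(s<hi);print('  ',np.percentile(l[t2],[3,97])*1000)
E
```

```text
14.6 [0.51147054 0.17584159 0.11957908] [ 1.63443951e-03  9.98024411e-01  6.28057997e-02 -1.88167341e-04] [-0.222  0.413 -0.28   1.961  0.161  0.79  -2.039] [-1.46 -5.74  7.82] [-1.75   0.049 -0.051] 0.251834359422946
jaw yaw -82.79818189757182 z [-1.70286638e-04 -3.28605706e-03 -9.99994586e-01]
handle 4379 [0.51503317 0.17630022 0.16214995] ((511.6369323730469, 175.96749877929688), (30.047033309936523, 22.28632164001465), 7.448655605316162)
tongue 0.09 19951 [0.5753094  0.16853565 0.10069324] ((557.93310546875, 165.81390380859375), (148.14187622070312, 55.35395050048828), 10.596916198730469)
tongue 0.105 12172 [0.55563314 0.19329515 0.11065285] ((517.4046630859375, 183.62936401367188), (156.97744750976562, 81.43025207519531), 1.4518848657608032)
tongue 0.006 6291 [0.5515621  0.20629867 0.01279446] ((550.992919921875, 165.87664794921875), (203.51675415039062, 110.24295806884766), 7.484048843383789)
7 [-23.7472088    0.07603436  23.5967363 ]
   [-23.24452794  23.02409983]
   [-23.12158339  23.06000793]
8 [-23.24852441   0.42160343  24.05866849]
   [-22.65790996  23.53083743]
   [-22.77521577  23.47595018]
9 [-23.1332874    0.51621798  24.13327531]
   [-22.58102468  23.7223654 ]
   [-22.62642248  23.52675972]
```

The handle has moved about 14.8 mm and the tongue itself only 0.5 mm. I'll go a little further towards the stop.

>>> {"name": "move_arm", "arguments": {"increments": "0 -0.1 0.8 0 0 0 0; 0 -0.1 0.8 0 0 0 0; 0 0 0 0 0 0 0; 0 0 0 0 0 0 0; 0 0 0 0 0 0 0; 0 0 0 0 0 0 0; 0 0 0 0 0 0 0; 0 0 0 0 0 0 0", "newtons": 100}}

```text
t: 15.65
eef_pos: [0.5113, 0.1773, 0.1196]
tool_rot: [0.002, 0.998, 0.063, -0.0]
contact_force: [-1.9, -6.7, 8.2]
gripper_width: 0.243
```

```bash
python3 l.py 10|head -3; cat > s.py <<'E'
import numpy as np,sys
a=np.radians(7.4);ex=np.array([np.cos(a),np.sin(a)]);ey=np.array([-np.sin(a),np.cos(a)])
for n in sys.argv[1:]:
    X=np.load(f'w{n}.npz')['X'].reshape(-1,3)
    s=(X[:,:2]-[.5133,.1612])@ex; l=(X[:,:2]-[.5133,.1612])@ey
    t=(abs(X[:,2]-.1005)<.004)&(s>.04)&(s<.10)&(abs(l)<.06)
    print(n,np.percentile(l[t],[2,50,98])*1000)
E
python3 s.py 7 9 10
```

```text
15.65 [0.51127587 0.17729939 0.11960556] [ 1.73253490e-03  9.98030135e-01  6.27120181e-02 -2.25812404e-04] [-0.225  0.413 -0.28   1.96   0.161  0.791 -2.042] [-1.93 -6.7   8.2 ] [-1.896  0.136 -0.142] 0.2432261649477267
jaw yaw -82.80893673616656 z [-2.33433649e-04 -3.48656638e-03 -9.99993895e-01]
handle 4376 [0.51481266 0.17776388 0.1621176 ] ((511.69873046875, 177.56483459472656), (30.02791976928711, 22.154085159301758), 7.19558048248291)
7 [-23.7472088    0.07603436  23.5967363 ]
9 [-23.1332874    0.51621798  24.13327531]
10 [-23.05554378   0.61613425  24.22494846]
```

Latch travel is about 15.6 mm, so it is open. The tongue has side play that could close the latch when it is lifted, so I'll take up the rest to the stop and then lift slowly.

>>> {"name": "move_arm", "arguments": {"increments": "0 -0.1 0.8 0 0 0 0; 0 -0.1 0.8 0 0 0 0; 0 0 0 0 0 0 0; 0 0 0 0 0 0 0; 0 0 0 0 0 0 0; 0 0 0 0 0 0 0; 0 0 0 0 0 0 0; 0 0 0 0 0 0 0"}}

```text
t: 16.7
eef_pos: [0.5112, 0.1788, 0.1196]
tool_rot: [0.002, 0.998, 0.063, -0.0]
contact_force: [-1.1, -7.4, 7.3]
gripper_width: 0.246
```

```bash
python3 l.py 11|head -3; python3 s.py 11
```

```text
16.7 [0.51124259 0.17883004 0.11959493] [ 1.73426785e-03  9.98036734e-01  6.26071841e-02 -1.00035014e-04] [-0.228  0.414 -0.28   1.96   0.162  0.791 -2.045] [-1.11 -7.35  7.28] [-1.896 -0.002 -0.167] 0.24582893249187418
jaw yaw -82.82099807707738 z [ 1.74780147e-05 -3.47425185e-03 -9.99993965e-01]
handle 4377 [0.51473798 0.17931427 0.16210098] ((511.3991394042969, 179.05384826660156), (30.015810012817383, 22.239564895629883), 7.442446708679199)
11 [-22.16424897   1.51303628  25.1088139 ]
```

At the stop: the handle moved 17.7 mm and the tongue 1.5 mm, giving a latch travel of about 16 mm. The remaining play cannot bring it below 14 mm. Lifting.

>>> {"name": "move_arm", "arguments": {"increments": "0 0 0 2 0 0 0; 0 0 0 3 0 0 0; 0 0 0 4 0 0 0; 0 0 0 4 0 0 0; 0 0 0 4 0 0 0; 0 0 0 3 0 0 0; 0 0 0 0 0 0 0; 0 0 0 0 0 0 0"}}

```text
t: 17.75
eef_pos: [0.5094, 0.1778, 0.137]
tool_rot: [0.003, 0.998, 0.063, -0.002]
contact_force: [2.0, -5.7, -7.1]
gripper_width: 0.248
```

```bash
python3 - <<'E'
from h import *
o=bot.get_obs();print(o['t'],o['eef_pos'],o['contact_force'],o['torque'])
p,d=vision.read_camera('side');cv2.imwrite('pics/s12.png',cv2.resize(p[180:300,200:380,::-1],None,fx=4,fy=4))
E
```

```text
17.75 [0.50940598 0.17782491 0.13701179] [ 2.01573712 -5.66942743 -7.12614628] [-1.72244435 -0.5133705   0.27372888]
```

View pics/s12.png

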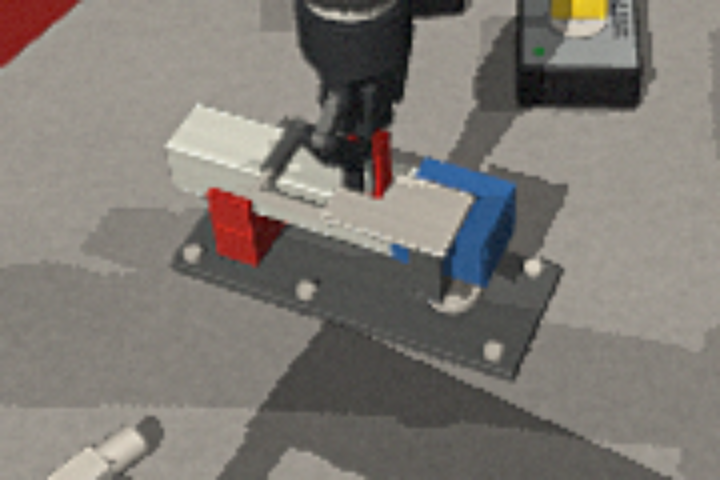

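The side view shows the head off the ball, with the ball visible at about (455,300), and the tongue rising level. Continue up.

>>> {"name": "move_arm", "arguments": {"increments": "0 0 0 5 0 0 0; 0 0 0 7 0 0 0; 0 0 0 8 0 0 0; 0 0 0 8 0 0 0; 0 0 0 8 0 0 0; 0 0 0 8 0 0 0; 0 0 0 8 0 0 0; 0 0 0 8 0 0 0"}}

```text
t: 18.8
eef_pos: [0.5106, 0.1818, 0.1998]
tool_rot: [-0.0, 0.998, 0.064, 0.0]
contact_force: [0.3, 0.2, -8.1]
gripper_width: 0.246
```

>>> {"name": "move_arm", "arguments": {"increments": "0 0 0 8 0 0 0; 0 0 0 8 0 0 0; 0 0 0 7 0 0 0; 0 0 0 5 0 0 0; 0 0 0 3 0 0 0; 0 0 0 0 0 0 0; 0 0 0 0 0 0 0; 0 0 0 0 0 0 0"}}

```text
t: 19.8
eef_pos: [0.5106, 0.1816, 0.23]
tool_rot: [0.0, 0.998, 0.064, -0.0]
contact_force: [0.1, -0.3, -9.0]
gripper_width: 0.236
```

```bash
python3 l.py 13|head -4; python3 - <<'E'
from h import *
X=np.load('w13.npz')['X'];p=np.load('w13.npz')['p']
# fit plane of tongue tube top
a=np.radians(7.3);ex=np.array([np.cos(a),np.sin(a)]);ey=np.array([-np.sin(a),np.cos(a)])
P=X.reshape(-1,3);s=(P[:,:2]-[.511,.178])@ex;l=(P[:,:2]-[.511,.178])@ey
t=(s>.03)&(s<.17)&(abs(l)<.05)&(P[:,2]>.15)&(P[:,2]<.24)
print(t.sum(),np.percentile(P[t,2],[2,20,50,80,98]))
A=np.c_[s[t],l[t],np.ones(t.sum())];z=P[t,2];w=np.ones(len(z),bool)
for _ in range(12):
    c=np.linalg.lstsq(A[w],z[w],rcond=None)[0];r=abs(z-A@c);w=r<max(.0015,np.median(r[w])*2)
print(c,w.sum(), 'deg',np.degrees(c[:2]))
d=None
p,d=vision.read_camera('side');cv2.imwrite('pics/s13.png',cv2.resize(p[130:300,180:400,::-1],None,fx=3.5,fy=3.5))
p,d=vision.read_camera('top');cv2.imwrite('pics/t13.png',p[:,:,::-1])
E
```

```text
19.8 [0.51055922 0.18162966 0.2300093 ] [ 8.53961825e-05  9.97958746e-01  6.38613164e-02 -2.57481019e-04] [-0.204  0.279 -0.304  1.859  0.097  1.018 -1.99 ] [ 0.08 -0.3  -9.  ] [-0.126 -0.001 -0.033] 0.23633318124958397
jaw yaw -82.6770466007829 z [-5.03003844e-04 -2.03329888e-04 -9.99999853e-01]
handle 0 [nan nan nan] ((0.0, 0.0), (0.0, 0.0), 0.0)
tongue 0.09 0 [nan nan nan] ((0.0, 0.0), (0.0, 0.0), 0.0)
22550 [0.20916286 0.21032007 0.21109497 0.22077    0.22497473]
[ 0.00065847 -0.00043342  0.2107039 ] 15478 deg [ 0.03772746 -0.02483305]
  return _methods._mean(a, axis=axis, dtype=dtype,
  ret = um.true_divide(
```

View pics/s13.png

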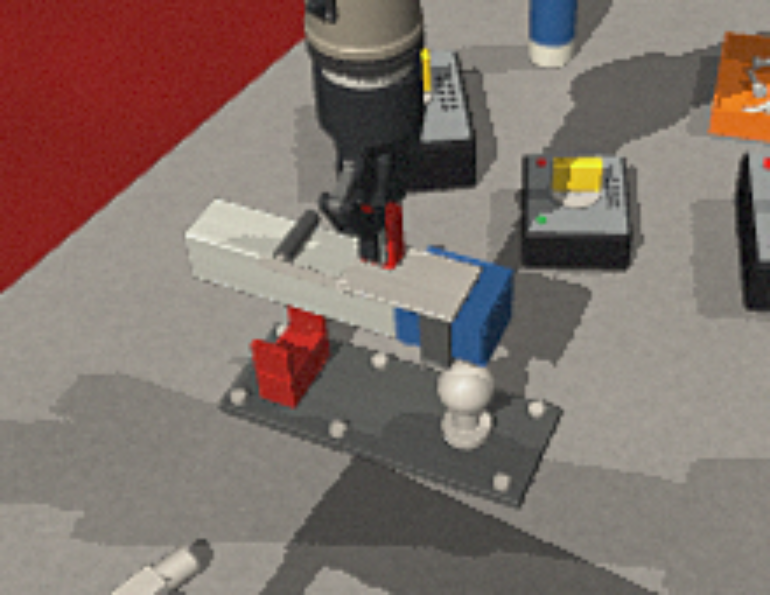

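View pics/t13.png

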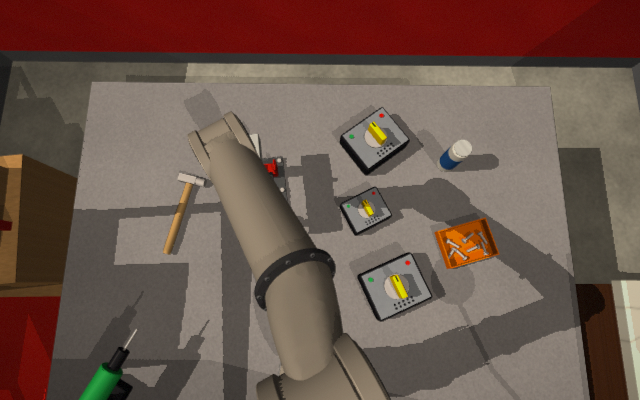

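View pics/w13.png

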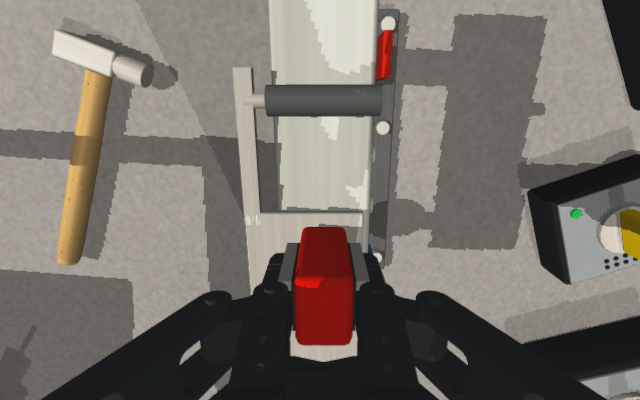

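The tube top is at 0.2107, so the underside is at 0.161, 64 mm above the ball's top. It is level to 0.04°. The bystanders and the knob, at (367,208) in the top view, are where they were at the start. One check for stillness, then hand in.

```bash
python3 - <<'E'
from station import bot
import numpy as np
o=bot.get_obs();print(o['t'],o['eef_pos'],abs(o['joint_vel']).max(),o['contact_force'],o['gripper_width'])
print(bot.hand_in())
E
```

```text
19.95 [0.51066807 0.18165431 0.23013934] 0.0014876305770086034 [-0.02789028 -0.0183832  -8.3253787 ] 0.24402115018037362
the job is handed in; nothing more can be done
None
```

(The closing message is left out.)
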